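Complete a relay kit box and put its tray back the right way round

ROBOT

A 6-joint arm with a two-finger parallel gripper is mounted at the origin on the work surface. World frame = base frame: x ahead of the robot, y to its left, z up, the work surface at z = 0. Lengths are in m, angles in rad, forces in N, time in s.
With the tool pointing down it reaches from about 0.25 to 0.775 m from the base axis. Payload 4 kg.
Tool frame: the origin (TCP) lies at the very end of the fingers, on their centre line; the grasp point (between the pads) lies 19 mm behind it; x points along the fingers, y is the direction in which the jaws open and shut, and the axes are right-handed (so a half turn about x gives the same grasp; the last joint's range is limited). The gripper opens to 94 mm and grips with 3 to 60 N. Pads are 16 mm wide; open, the fingers measure 119 mm over their backs; the gripper's body (75 mm by 177 mm) begins 78 mm behind the grasp point.
Start: joints at [1.174, 0.087, 1.371, -0, 1.684, -0.103], TCP at [0.159, 0.526, 0.206] pointing down, gripper open.
Joint ranges: [-3.1, 3.1], [-0.76, 2.03], [0.27, 2.55], [-1.08, 4.22], [0.17, 2.65], [-2.57, 2.57]. Speed limits (rad/s): [2.79, 2.79, 3.14, 3.14, 3.14, 3.14].

INTERFACE

Orientations are given as [roll, pitch, yaw] about the fixed x, y, z axes, in that order (R = Rz(yaw) Ry(pitch) Rx(roll)).
In Python, from bench import robot gives the robot as it stands.
- The arm moves only by the tool carry_out, never from a script. Its argument "targets" is a list of rows, each a list of 5 numbers: the closure, from 0 (fully open) to 1 (shut), then the shift along the tool's x, y, z in cm, then the turn about the tool's x in degrees. In form: [[fingers, tx, ty, tz, turn], ...]. A call has 1 to 20 rows; each row shifts and turns the commanded pose from where the row before left it, along the tool's axes as they then stand; what a row does not reach is not made up. A row lasts 1/10 s, in which the tool goes at most 50 mm and 8.59 degrees, less where a joint would pass 70% of its speed; a pose out of reach is approached as far as the arm can. A call is refused whole if a number of a shift passes 5 or a number of a turn 8.59, either way. A call with a gripper value outside its range is refused whole. The fingers move at their own pace and stop on an object; the grip force is fixed at half the most. Time passes only in rows, so rows that do not move let the fingers close. It gives the time, the measured TCP pose, the force and the opening at its end, in the units of the state.
- robot.get_obs(): the state, without advancing time (a new reading comes with each control period).
- robot.snapshot(name): name is "scene" or "top" or "wrist"; returns a dict with "image" (480x640x3 uint8, red, green, blue), "camera_matrix" (3x3 intrinsics, pixels), "pose" (4x4, takes a point from camera to world coordinates). Camera axes: x right, y up, looking along -z (the intrinsics and any distortion apply to the point x, -y, -z); pixel columns grow to the right and rows downward; lengths in m; the calibration is good to about 2 mm. A picture is of the moment at which its call begins. There is no depth.
- robot.close_job(): hands the job in, once; it reports no verdict.
The state is a dict: "time": time; "joint_positions": joint angles; "qvel": joint speeds; "joint_torque": joint torques, N m; "tool_pos": TCP position; "ee_rot": TCP orientation; "wrist_force": force on the tool from outside, world axes, zero at the start; "wrist_torque": the same for the moment, N m; "width": finger opening in m.
Only numpy, scipy, OpenCV 4.12 (cv2) and the standard library are available. Lean on these libraries where they do the work, as an engineer would, in place of code of your own. Each camera call takes 0.05 s, during which the arm holds its last target. There are 200 camera calls.

TASK

The blue kit tray was put into its yellow slip-case back to front, with its red label end hidden at the bottom of the case. Slide the tray right out, lay every relay module from the turntable flat in it with its orange plug tower upwards, put the white cover on and press it down until it sits level, then slide the tray back in the other way round, fully home, so that the red label end is the one that shows. Leave the other things on the bench where they are.

Things in the scene. Friction and masses are not known exactly. Their poses are not given: they have to be found in the camera images.
- sleeve: Yellow slip-case clamped on the white bed of a packing jig, all fixed. Origin at bench level below the mouth's middle; x runs into the case, z up; the mouth faces roughly to the robot's right. Bed: 130 mm wide, x -245 to 160 mm, top 6 mm above the bench, also the case's floor. Inside 68 wide, 60 high, 150 mm deep, closed at x = 150. Outside 84 wide, top 69 mm above the bench.
- sleeve_mouth (a point): Middle of the mouth of the case (its only opening), on the bed's top, 6 mm above the bench; same axes as the sleeve. Two small flaps, 42 mm high, flare outwards at the mouth's sides and reach 15 mm in front of it.
- tray: Loose blue open tray, outside 210 x 62 x 40 mm (x, y, z), inside 200 x 52, floor 4 mm thick, 160 g. Origin: centre of its underside. The +x end (45 mm of it) is red with a white label, the other plain blue. At the start the plain end sticks out of the case by 60 to 80 mm. Fully home the inner end touches the case's closed end and 60 mm stick out. Slides easily; can be gripped across its width.
- label_end (a point): Middle of the lower edge of the tray's red label end (tray x = +105 mm).
- plain_end (a point): Middle of the lower edge of the tray's plain end (tray x = -105 mm).
- cover: White cover, 80 g, same either way round: plate 207 x 58 x 4 mm, below it a lip 194 x 46 mm, 5 mm deep, on top a grey finger rib 60 (x) x 12 (y) x 12 mm high. Origin: centre of the lip's underside (plate z 5 to 9, rib z 9 to 21 mm). Starts flat on the bench, rib up. Seated, the plate rests on the tray's rim, the lip inside it with 3 mm play, its origin 35 mm above the tray's.
- module1: Relay module: black block 60 x 40 x 20 mm (x, y, z) with an orange plug tower centred on top, 14 (x) x 26 (y) x 14 mm high; about 130 g. Origin: centre of its underside. Starts on the turntable, tower up. Up to three fit in the tray end to end, x along the tray's x; inside the tray fingers have room only at the tower's two x faces. Present or absent from start to start.
- module2: Second relay module, the same as module1. Present or absent.
- module3: Third relay module, the same as module1. Present or absent.
- turntable: Inspection turntable with a round platter, 280 mm in diameter, its flat rubber-topped face 30 mm above the bench. The base is fixed; the platter spins freely on its bearing when touched. Origin on the axis at bench level.
- tape: Bystander: roll of brown packing tape, 100 mm across, 48 mm high. Origin at the centre of its underside.
- carton: Bystander: small yellow carton 85 x 65 x 50 mm with a black band. Origin at the centre of its underside.
- scanner: Bystander: black and yellow barcode scanner lying down, 160 x 66 x 42 mm. Origin near its middle, on the bench.
- stapler: Bystander: red and black stapler, 130 x 34 x 55 mm. Origin at the centre of its underside.
- jar: Bystander: white grease jar with a red cap, 64 mm across, 80 mm high. Origin at the centre of its underside.
- bearing: Bystander: steel ball bearing, 72 mm across, 20 mm high, lying flat. Origin at the centre of its underside.
There are look-alikes about, which are no part of the job. What is shaped like the tray but grey or pink is not meant.

How it is judged:
On the way, in this order (a step that is already met when the one before it is completed fails the run):
1. the tray is right out of the case (x of each of label_end, plain_end in the frame of sleeve below 0 m), for 0.2 s.
2. every module lies flat in the tray, tower up (x of module1 in the frame of tray between -0.078 and 0.078 m and y of module1 in the frame of tray between -0.016 and 0.016 m and z of module1 in the frame of tray between -0.002 and 0.009 m and angle between the z axis of each of module1, module2, module3 and the z axis of tray, either way round below 0.08 rad and angle between each of module1, module2, module3's own z axis and vertical below 0.3 rad and x of module2 in the frame of tray between -0.078 and 0.078 m and y of module2 in the frame of tray between -0.016 and 0.016 m and z of module2 in the frame of tray between -0.002 and 0.009 m and x of module3 in the frame of tray between -0.078 and 0.078 m and y of module3 in the frame of tray between -0.016 and 0.016 m and z of module3 in the frame of tray between -0.002 and 0.009 m), for 0.2 s.
3. the cover sits level on the tray (x of cover in the frame of tray between -0.007 and 0.007 m and y of cover in the frame of tray between -0.007 and 0.007 m and z of cover in the frame of tray between 0.031 and 0.038 m and angle between the z axis of cover and the z axis of tray, either way round below 0.03 rad), for 0.2 s.
At the end, for the whole second after the job is handed in: The tray lies still in the case, reversed and fully home: red label end outside, 60 mm in front of the mouth (within 7 mm). Every module present lies flat on the tray's floor, tower up, and the cover sits level on the tray's rim (within 3 mm in height, 7 mm sideways) (all of step 2 and all of step 3 and x of label_end in the frame of sleeve between -0.067 and -0.053 m and x of plain_end in the frame of sleeve between 0.143 and 0.157 m and y of tray in the frame of sleeve between -0.008 and 0.008 m and z of tray in the frame of sleeve between 0.003 and 0.01 m and linear speed of tray below 0.02 m/s); the robot touches nothing.
It fails at once if a bystander is pushed more than 30 mm or knocked over (distance of any of tape, carton, scanner, stapler, jar, bearing from where it was at the start of the episode above 0.03 m or angle between any of tape, carton, scanner, stapler, jar, bearing's own z axis and vertical above 0.5 rad).
Of module1, module2, module3 only 1 to 3 are there at a start; the rules pass over those that are not, and their reading is None.
At some moment in a run one of module1, module2, module3, cover may be knocked a few centimetres aside while the robot is not near it.
It also fails if it takes over 210 s, if anything falls off the work surface, if the arm or the gripper's body presses on something with over 40 N, if the wrist force passes 120 N, or if a joint passes its speed limit or range.

## Working session

There is one attempt and no reset: what is moved stays moved. The work goes in short steps, Python scripts to look and compute and a tool call to move; the robot and the scene stay as the last step left them, time stands still between calls to the robot, and variables do not carry over. Pictures are saved under pics/ and viewed, about 12 in all and at most 16, crops included, and the job is handed in when it is done.

Besides the shell and the picture viewer there is one more tool, called after ">>>" by a JSON object that holds its "name" and its "arguments", one argument or row to a line. carry_out: Moves the arm, as the interface text tells. Its arguments: {"type":"object","properties":{"targets":{"type":"array","items":{"type":"array","items":{"type":"number"}}}},"required":["targets"]}

```bash
ls; mkdir -p pics; cat > h.py <<'E'
import numpy as np, cv2
from bench import robot
def snap(n,f=None):
    s=robot.snapshot(n)
    if f: cv2.imwrite('pics/'+f,s['image'][:,:,::-1])
    return s
def ray(s,u,v):
    K=np.array(s['camera_matrix']);P=np.array(s['pose'])
    d=np.linalg.inv(K)@[u,v,1]; d=P[:3,:3]@[d[0],-d[1],-d[2]]
    return P[:3,3],d
def pt(s,u,v,z):
    o,d=ray(s,u,v); return o+d*(z-o[2])/d[2]
def proj(s,p):
    K=np.array(s['camera_matrix']);P=np.array(s['pose'])
    c=P[:3,:3].T@(np.array(p)-P[:3,3]); q=K@[c[0],-c[1],-c[2]]; return q[:2]/q[2]
E
python3 - <<'E'
from h import *
for n in('scene','top','wrist'):
    s=snap(n,n+'0.png');print(n,{k:v for k,v in s.items() if k!='image'})
print(robot.get_obs())
E
```

```text
pics
scene {'camera_matrix': array([[450.37576906,   0.        , 309.38377426],
       [  0.        , 450.37576906, 237.00742599],
       [  0.        ,   0.        ,   1.        ]]), 'pose': array([[-0.80806451, -0.41164524,  0.42140235,  0.89130104],
       [ 0.58889824, -0.58290892,  0.55983573,  0.53791926],
       [ 0.01518547,  0.70054649,  0.71344517,  0.70783091],
       [ 0.        ,  0.        ,  0.        ,  1.        ]])}
top {'camera_matrix': array([[545.82076565,   0.        , 315.14908744],
       [  0.        , 545.82076565, 239.15647749],
       [  0.        ,   0.        ,   1.        ]]), 'pose': array([[ 0.04368031,  0.96993914, -0.23939529,  0.24213351],
       [-0.99903097,  0.04370206, -0.00522   ,  0.03791284],
       [ 0.00539899,  0.23939132,  0.97090816,  1.31101869],
       [ 0.        ,  0.        ,  0.        ,  1.        ]])}
wrist {'camera_matrix': array([[391.15933334,   0.        , 324.56028049],
       [  0.        , 391.15933334, 239.10839888],
       [  0.        ,   0.        ,   1.        ]]), 'pose': array([[ 0.28963213, -0.91823685, -0.2701005
[... 161 characters left out ...]
0.        ,  0.        ,  1.        ]])}
{'time': 0.15, 'joint_positions': array([ 1.17390069e+00,  8.78280107e-02,  1.37188549e+00, -3.30673577e-07,
        1.68356919e+00, -1.03123045e-01]), 'qvel': array([-0.00041969,  0.00025629, -0.00329477, -0.00010789, -0.0002122 ,
        0.00102225]), 'joint_torque': array([ 8.41861929e-04, -3.40644622e+01, -3.02793252e+01,  7.18031824e-02,
        3.05752794e-02, -1.04746027e-04]), 'tool_pos': array([0.15912068, 0.52605774, 0.20456061]), 'ee_rot': array([-1.67372492,  1.56910629, -1.96749755]), 'wrist_force': array([-0.33707355,  0.16350701, -0.61712158]), 'wrist_torque': array([ 0.00776237,  0.04917072, -0.05299576]), 'width': 0.09396795297000814}
```

View pics/top0.png

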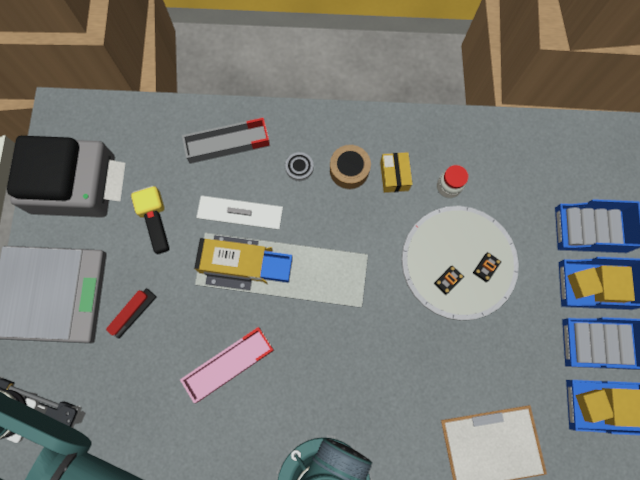

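View pics/scene0.png

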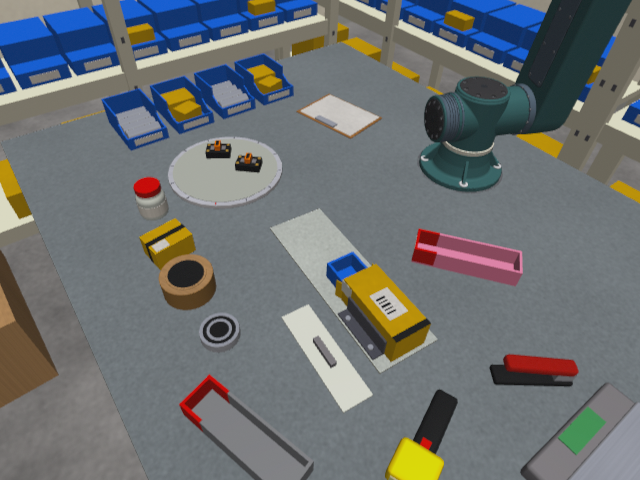

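The top view shows the clamped yellow case at (232,258) with the blue tray end at (277,265) and the cover at (240,212), rib at (238,211). There are two modules on the turntable, at (449,280) and (487,267). Tray-shaped look-alikes are grey at (227,140) and pink at (227,365). The blue tray in the case is the one meant.

```bash
cat >> h.py <<'E'
def hsv(s): return cv2.cvtColor(np.ascontiguousarray(s['image']),cv2.COLOR_RGB2HSV)
def blobs(m,roi,minA=15):
    k=np.zeros_like(m);u0,v0,u1,v1=roi;k[v0:v1,u0:u1]=m[v0:v1,u0:u1]
    c,_=cv2.findContours(k,cv2.RETR_EXTERNAL,cv2.CHAIN_APPROX_NONE)
    return sorted([x for x in c if cv2.contourArea(x)>=minA],key=lambda x:-cv2.contourArea(x))
def rect(s,c,z):
    """min-area rectangle of a contour cast to plane z: centre, (long,short) mm, long-axis yaw deg"""
    P=np.array([pt(s,u,v,z)[:2] for u,v in c[:,0,:]]).astype(np.float32)*1000
    b=cv2.boxPoints(cv2.minAreaRect(P)); e=[b[1]-b[0],b[2]-b[1]]
    e.sort(key=lambda x:-np.hypot(*x)); 
    return b.mean(0).round(1),[round(float(np.hypot(*x)),1) for x in e],round(float(np.degrees(np.arctan2(e[0][1],e[0][0]))%180),1)
E
python3 - <<'E'
from h import *
s=snap('top');h=hsv(s)
ye=cv2.inRange(h,(15,120,100),(32,255,255))
bl=cv2.inRange(h,(100,120,60),(125,255,255))
wh=cv2.inRange(h,(0,0,205),(180,40,255))
orr=cv2.inRange(h,(5,150,120),(16,255,255))
bk=cv2.inRange(h,(0,0,0),(180,255,60))
for n,m,roi,z in(('case',ye,(180,220,300,300),.069),('tray',bl,(250,240,310,300),.046),('cover',wh,(190,190,290,235),.009),('tower',orr,(400,200,520,320),.064),('mod',bk,(400,205,520,320),.05)):
    for c in blobs(m,roi)[:3]: print(n,cv2.boundingRect(c),cv2.contourArea(c),rect(s,c,z))
print(h[280,330],h[270,330],h[290,340],h[212,215],h[320,400])
bed=cv2.inRange(h,(0,0,155),(180,25,215))
for c in blobs(bed,(180,225,380,320),300)[:2]:
    print('bed',cv2.boundingRect(c),rect(s,c,.006)); print(cv2.approxPolyDP(c,3,True)[:,0].tolist())
im=s['image'][180:320,180:380,::-1]
im2=s['image'][230:310,420:520,::-1]
a=cv2.resize(im,(800,560),interpolation=cv2.INTER_CUBIC);b=cv2.resize(im2,(400,320),interpolation=cv2.INTER_CUBIC)
o=np.zeros((600,800,3),np.uint8);o[:560]=a;cv2.imwrite('pics/crop1.png',a)
print(robot.get_obs()['time'])
E
```

```text
case (197, 239, 75, 38) 1895.0 (array([492.4, 229.9], dtype=float32), [162.5, 80.3], 85.3)
tray (261, 251, 31, 31) 718.0 (array([484.5, 134.1], dtype=float32), [66.8, 65.5], 84.5)
cover (197, 196, 85, 32) 1647.0 (array([624.8, 236.7], dtype=float32), [204.2, 55.1], 84.6)
tower (483, 260, 13, 11) 58.5 (array([ 505.6, -363.3], dtype=float32), [27.6, 15.5], 58.8)
tower (445, 274, 12, 11) 25.0 (array([ 470.3, -272.2], dtype=float32), [25.5, 15.1], 50.9)
mod (473, 254, 24, 28) 101.5 (array([ 505. , -360.3], dtype=float32), [61.0, 36.7], 147.2)
mod (435, 268, 17, 26) 70.0 (array([ 470.2, -257. ], dtype=float32), [60.4, 30.4], 166.7)
mod (448, 277, 13, 13) 23.0 (array([ 462.8, -283.5], dtype=float32), [37.7, 8.0], 136.0)
[ 47  10 183] [ 47  10 186] [ 50   8 186] [ 50   4 216] [ 90  13 133]
bed (244, 240, 124, 67) (array([480.4,  62.9], dtype=float32), [284.7, 131.2], 84.8)
[[258, 240], [258, 244], [271, 245], [273, 251], [293, 255], [290, 281], [252, 281], [251, 289], [245, 291], [361, 306], [366, 254]]
bed (213, 248, 27, 18) (array([510.4, 260.9], dtype=float32), [60.2, 38.7], 84.9)
[[215, 248], [213, 262], [236, 265], [239, 251]]
0.2
```

View pics/crop1.png

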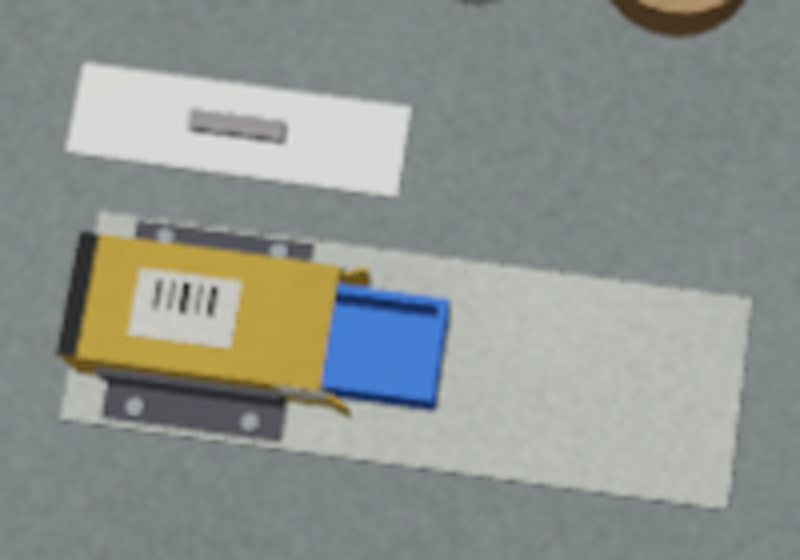

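```bash
cat >> h.py <<'E'
from scipy.spatial.transform import Rotation as Ro
def state():
    o=robot.get_obs();R=Ro.from_euler('xyz',o['ee_rot']).as_matrix()
    print('t',round(o['time'],2),'tcp',(o['tool_pos']*1000).round(1),'jawyaw',round(np.degrees(np.arctan2(R[1,1],R[0,1])),1),'q6',np.degrees(o['joint_positions'][5]).round(),'F',o['wrist_force'].round(1),'w',round(o['width']*1000,1))
    return o,R
def go(x,y,z,yaw):
    """mm, deg: turn (deg, about tool x, mod 180) and then the shift in cm along the turned tool axes"""
    o,R=state();j=np.degrees(np.arctan2(R[1,1],R[0,1]))
    t=-((yaw-j+90)%180-90)
    R2=R@Ro.from_euler('x',t,degrees=True).as_matrix()
    d=R2.T@(np.array([x,y,z])/10-o['tool_pos']*100)
    print('turn',round(t,1),'then shift',d.round(2))
E
python3 -c "
from h import *
go(486,125,120,-5)"
```

```text
t 0.2 tcp [159.2 526.1 204.8] jawyaw 73.2 q6 -6.0 F [-0.3  1.  -0.6] w 94.0
turn 78.2 then shift [ 8.51 36.06 37.1 ]
```

>>> {"name": "carry_out", "arguments": {
  "targets": [
    [0, 0, 0, 0, 7.8],
    [0, 0, 0, 0, 7.8],
    [0, 0, 0, 0, 7.8],
    [0, 0, 0, 0, 7.8],
    [0, 0, 0, 0, 7.8],
    [0, 0, 0, 0, 7.8],
    [0, 0, 0, 0, 7.8],
    [0, 0, 0, 0, 7.8],
    [0, 0, 0, 0, 7.9],
    [0, 0, 0, 0, 7.9]
  ]
}}

```text
time: 1.2
tool_pos: [0.1592, 0.5263, 0.2051]
ee_rot: [-0.265, 1.57, -1.93]
wrist_force: [0.1, 0.0, -0.4]
width: 0.0941
```

>>> {"name": "carry_out", "arguments": {
  "targets": [
    [0, 0, 2, 2, 0],
    [0, 0, 2, 2, 0],
    [0, 0, 2, 2, 0],
    [0, 0, 2, 2, 0],
    [0, 0, 2, 2, 0],
    [0, 0, 2, 2, 0],
    [0, 0, 2, 2, 0],
    [0, 0, 2, 2, 0],
    [0, 0, 2, 2, 0],
    [0, 0, 2, 2, 0],
    [0, 0, 2, 2, 0],
    [0, 0, 2, 2, 0],
    [0, 0, 2, 2, 0],
    [0, 0, 2, 2, 0],
    [0, 0, 2, 2, 0],
    [0, 0, 2, 2, 0],
    [0, 0, 2, 2, 0],
    [0, 0, 2, 2.1, 0],
    [0, 0, 0, 1, 0]
  ]
}}

```text
time: 3.1
tool_pos: [0.4865, 0.1234, 0.2047]
ee_rot: [-0.749, 1.57, -2.411]
wrist_force: [-0.2, 0.5, 0.5]
width: 0.0941
```

```bash
python3 -c "
from h import *
go(486,125,18,-5)
s=snap('wrist','w1.png')
for p in ((490,165,6),(486,125,46)): print(proj(s,np.array(p)/1000))"
```

```text
t 3.1 tcp [486.5 123.4 204.7] jawyaw -5.2 q6 13.0 F [-0.2  0.5  0.5] w 94.1
turn -0.2 then shift [18.67 -0.05 -0.17]
[324.48014292 168.23881385]
[324.0061673  218.93849391]
```

View pics/w1.png

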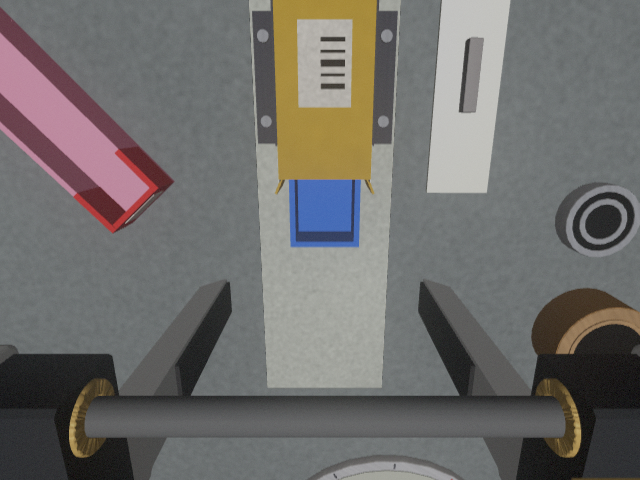

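>>> {"name": "carry_out", "arguments": {
  "targets": [
    [0, 4, 0, 0, 0],
    [0, 4, 0, 0, 0],
    [0, 3, 0, 0, 0],
    [0, 3, 0, 0, 0],
    [0, 2, 0, 0, 0],
    [0, 1.6, 0, 0, 0],
    [0, 1, 0, 0, 0],
    [1, 0, 0, 0, 0],
    [1, 0, 0, 0, 0],
    [1, 0, 0, 0, 0],
    [1, 0, 0, 0, 0],
    [1, 0, 0, 0, 0],
    [1, 0, 0, 0, 0],
    [1, 0, 0, 0, 0]
  ]
}}

```text
time: 4.55
tool_pos: [0.4862, 0.1254, 0.0205]
ee_rot: [1.896, 1.569, 0.237]
wrist_force: [-0.1, -0.2, 4.7]
width: 0.0618
```

```bash
python3 -c "
from h import *
go(486-.0872*170,125-170,19,-5)
s=snap('wrist')"
```

```text
t 4.55 tcp [486.2 125.4  20.5] jawyaw -5.0 q6 13.0 F [-0.1 -0.2  4.7] w 61.8
turn -0.0 then shift [ 1.400e-01 -1.000e-02  1.711e+01]
```

>>> {"name": "carry_out", "arguments": {
  "targets": [
    [1, 0, 0, 0.5, 0],
    [1, 0, 0, 1, 0],
    [1, 0, 0, 1, 0],
    [1, 0, 0, 1, 0],
    [1, 0, 0, 1, 0],
    [1, 0, 0, 1, 0],
    [1, 0, 0, 1, 0],
    [1, 0, 0, 1, 0],
    [1, 0, 0, 1, 0],
    [1, 0, 0, 1, 0],
    [1, 0, 0, 1, 0],
    [1, 0, 0, 1, 0],
    [1, 0, 0, 1, 0],
    [1, 0, 0, 1, 0],
    [1, 0, 0, 1, 0],
    [1, 0, 0, 1, 0],
    [1, 0, 0, 1, 0],
    [1, 0, 0, 1, 0],
    [1, 0, 0, 0, 0],
    [1, 0, 0, 0, 0]
  ]
}}

```text
time: 6.6
tool_pos: [0.4707, -0.05, 0.0205]
ee_rot: [1.172, 1.569, -0.488]
wrist_force: [0.8, -0.7, 5.2]
width: 0.0615
```

>>> {"name": "carry_out", "arguments": {
  "targets": [
    [0.2, 0, 0, 0, 0],
    [0, 0, 0, 0, 0],
    [0, 0, 0, 0, 0],
    [0, -1, 0, 0, 0],
    [0, -3, 0, 0, 0],
    [0, -4, 0, 0, 0]
  ]
}}

```text
time: 7.2
tool_pos: [0.4681, -0.0486, 0.0986]
ee_rot: [-1.716, 1.565, 2.908]
wrist_force: [0.2, 0.2, -0.5]
width: 0.0942
```

```bash
cat >> h.py <<'E'
def red(s): h=hsv(s); return cv2.inRange(h,(0,120,60),(4,255,255))|cv2.inRange(h,(172,120,60),(180,255,255))
def blue(s): return cv2.inRange(hsv(s),(100,120,40),(125,255,255))
E
python3 -c "
from h import *
state()
s=snap('top','t2.png');cv2.imwrite('pics/t2c.png',cv2.resize(s['image'][180:340,180:400,::-1],(770,560)))
for n,m in(('b',blue(s)),('r',red(s)),('all',red(s)|blue(s))):
  for c in blobs(m,(240,235,390,310),30)[:2]: print(n,cv2.boundingRect(c),rect(s,c,.046))
"
```

```text
t 7.2 tcp [468.1 -48.6  98.6] jawyaw -5.0 q6 -8.0 F [ 0.2  0.2 -0.5] w 94.2
b (278, 255, 49, 31) (array([479.6,  73.9], dtype=float32), [109.2, 65.5], 84.3)
b (330, 261, 14, 28) (array([470.8, -12.9], dtype=float32), [66.6, 25.0], 168.2)
r (274, 253, 22, 29) (array([483.3, 113.2], dtype=float32), [65.8, 43.2], 174.9)
all (274, 253, 53, 33) (array([479.8,  77.1], dtype=float32), [115.9, 65.7], 84.5)
all (330, 261, 14, 28) (array([470.8, -12.9], dtype=float32), [66.6, 25.0], 168.2)
```

View pics/t2c.png

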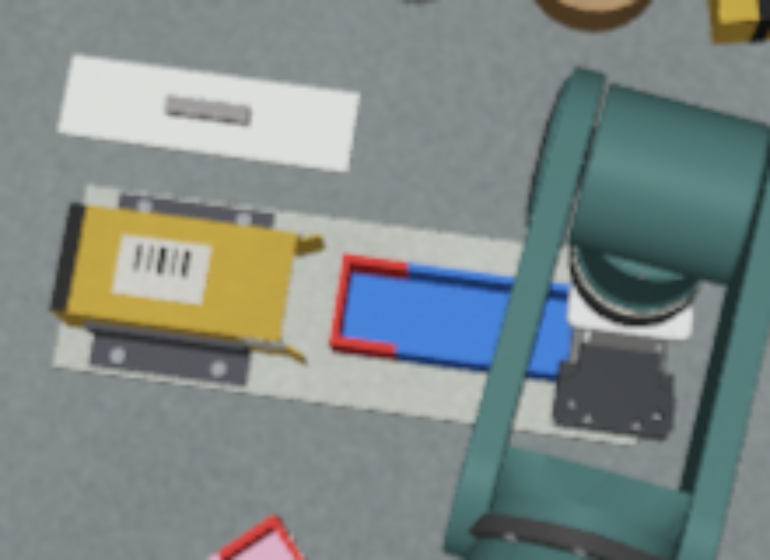

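```bash
python3 -c "
from h import *
go(476,30,20,-5)"
```

```text
t 7.25 tcp [473.5 -49.7 107.8] jawyaw -5.0 q6 -8.0 F [ 1.7 -0.9  3.7] w 94.0
turn -0.0 then shift [ 8.76 -0.54 -7.97]
```

>>> {"name": "carry_out", "arguments": {
  "targets": [
    [0, 0, -0.1, -2, 0],
    [0, 0, -0.1, -2, 0],
    [0, 0, -0.1, -2, 0],
    [0, 0, -0.2, -2, 0],
    [0, 3, 0, 0, 0],
    [0, 3, 0, 0, 0],
    [0, 2, 0, 0, 0],
    [0, 0.7, 0, 0, 0],
    [1, 0, 0, 0, 0],
    [1, 0, 0, 0, 0],
    [1, 0, 0, 0, 0],
    [1, 0, 0, 0, 0],
    [1, 0, 0, 0, 0],
    [1, 0, 0, 0, 0],
    [1, -1, 0, 0, 0],
    [1, -2, 0, 0, 0],
    [1, -3, 0, 0, 0],
    [1, -2, 0, 0, 0],
    [1, 0, 0, 0, 0]
  ]
}}

```text
time: 9.15
tool_pos: [0.4737, 0.0311, 0.0955]
ee_rot: [1.626, 1.565, -0.032]
wrist_force: [-0.1, -0.5, -1.4]
width: 0.0617
```

>>> {"name": "carry_out", "arguments": {
  "targets": [
    [1, 0, 0, 0, -7.5],
    [1, 0, 0, 0, -7.5],
    [1, 0, 0, 0, -7.5],
    [1, 0, 0, 0, -7.5],
    [1, 0, 0, 0, -7.5],
    [1, 0, 0, 0, -7.5],
    [1, 0, 0, 0, -7.5],
    [1, 0, 0, 0, -7.5],
    [1, 0, 0, 0, -7.5],
    [1, 0, 0, 0, -7.5],
    [1, 0, 0, 0, -7.5],
    [1, 0, 0, 0, -7.5],
    [1, 3, 0, 0, 0],
    [1, 2, 0, 0, 0],
    [1, 1.5, 0, 0, 0],
    [1, 1, 0, 0, 0],
    [1, 0, 0, 0, 0]
  ]
}}

```text
time: 10.85
tool_pos: [0.4703, 0.0312, 0.0154]
ee_rot: [-3.12, 1.566, 3.075]
wrist_force: [-0.8, -0.8, -1.4]
width: 0.0619
```

```bash
python3 -c "
from h import *
state()"
```

```text
t 10.85 tcp [470.3  31.2  15.4] jawyaw 85.0 q6 -88.0 F [-0.8 -0.8 -1.4] w 61.9
```

>>> {"name": "carry_out", "arguments": {
  "targets": [
    [1, 0.2, 0, 0, 0],
    [1, 0.2, 0, 0, 0],
    [1, 0, 0, 0, 0],
    [0.5, 0, 0, 0, 0],
    [0, 0, 0, 0, 0],
    [0, 0, 0, 0, 0],
    [0, -1, 0, 0, 0],
    [0, -3, 0, 0, 0],
    [0, -3, 0, 0, 0],
    [0, 0, 0, 0, 7.5],
    [0, 0, 0, 0, 7.5],
    [0, 0, 0, 0, 7.5],
    [0, 0, 0, 0, 7.5]
  ]
}}

```text
time: 12.15
tool_pos: [0.4724, 0.0311, 0.0846]
ee_rot: [0.632, 1.569, 0.015]
wrist_force: [0.4, -0.3, 1.4]
width: 0.0939
```

>>> {"name": "carry_out", "arguments": {
  "targets": [
    [0, 0, 0, 0, 8],
    [0, 0, 0, 0, 8],
    [0, 0, 0, 0, 8],
    [0, 0, 0, 0, 8],
    [0, 0, 0, 0, 8],
    [0, 0, 0, 0, 8],
    [0, 0, 0, 0, 8],
    [0, 0, 0, 0, 8],
    [0, 0, 0, 0, 8],
    [0, 0, 0, 0, 8],
    [0, 0, 0, 0, 8],
    [0, 0, 0, 0, 8],
    [0, 0, 0, 0, 8],
    [0, 0, 0, 0, 8],
    [0, 0, 0, 0, 8],
    [0, 0, 0, 0, 8],
    [0, 0, 0, 0, 8],
    [0, 0, 0, 0, 8],
    [0, 0, 0, 0, 6],
    [0, 0, 0, 0, 0]
  ]
}}

```text
time: 14.15
tool_pos: [0.4723, 0.0311, 0.0844]
ee_rot: [-3.011, 1.57, 0.043]
wrist_force: [-0.3, 0.6, 0.4]
width: 0.094
```

```bash
python3 -c "
from h import *
state()
s=snap('top','t3.png');cv2.imwrite('pics/t3c.png',cv2.resize(s['image'][180:340,180:400,::-1],(770,560)))
s=snap('wrist')
for n,m in(('b',blue(s)),('r',red(s)),('all',red(s)|blue(s))):
  for c in blobs(m,(0,0,640,480),300)[:3]: print(n,cv2.boundingRect(c),rect(s,c,.046))
go(473,31,17,-95)"
```

```text
t 14.15 tcp [472.3  31.1  84.4] jawyaw -95.0 q6 92.0 F [-0.3  0.6  0.4] w 94.0
b (266, 75, 120, 300) (array([489.6,  29.6], dtype=float32), [179.4, 61.9], 174.9)
r (155, 438, 45, 42) (array([338. , 149.4], dtype=float32), [39.9, 21.9], 16.3)
r (276, 356, 44, 40) (array([400.7,  55.1], dtype=float32), [29.4, 27.7], 176.4)
r (342, 356, 32, 40) (array([397.5,  15.4], dtype=float32), [29.6, 19.4], 171.6)
all (266, 75, 120, 300) (array([489.6,  29.6], dtype=float32), [179.4, 61.9], 174.9)
all (155, 438, 45, 42) (array([338. , 149.4], dtype=float32), [39.9, 21.9], 16.3)
all (276, 356, 44, 40) (array([400.7,  55.1], dtype=float32), [29.4, 27.7], 176.4)
t 14.25 tcp [472.3  31.1  84.1] jawyaw -94.9 q6 92.0 F [ 0.5  0.1 -0.4] w 94.1
turn 0.1 then shift [ 6.71  0.01 -0.07]
```

View pics/t3c.png

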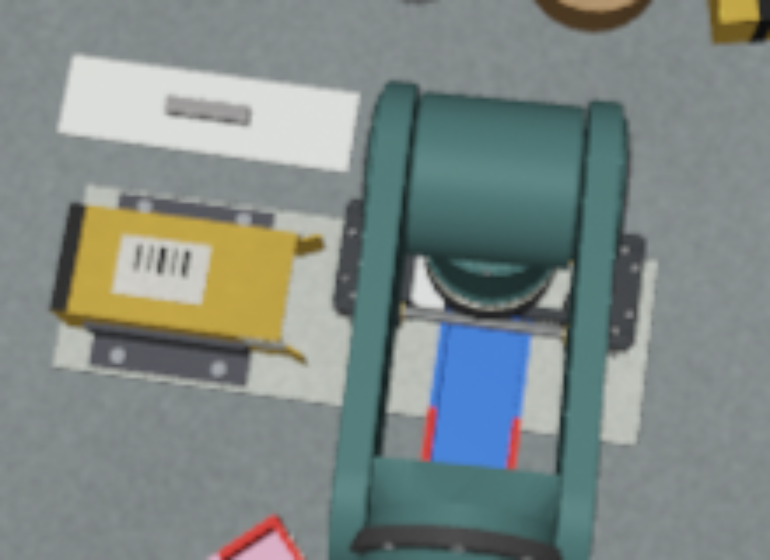

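>>> {"name": "carry_out", "arguments": {
  "targets": [
    [0, 3, 0, 0, 0],
    [0, 2, 0, 0, 0],
    [0, 1.5, 0, 0, 0],
    [0, 0.2, 0, 0, 0],
    [1, 0, 0, 0, 0],
    [1, 0, 0, 0, 0],
    [1, 0, 0, 0, 0],
    [1, 0, 0, 0, 0],
    [1, 0, 0, 0, 0],
    [1, 0, 0, 0, 0],
    [1, -1, 0, 0, 0],
    [1, -2, 0, 0, 0],
    [1, -3, 0, 0, 0],
    [1, -2, 0, 0, 0],
    [1, 0, 0, 0, 0]
  ]
}}

```text
time: 15.75
tool_pos: [0.4743, 0.031, 0.1001]
ee_rot: [-3.088, 1.564, -0.034]
wrist_force: [0.2, 0.0, -0.6]
width: 0.0618
```

>>> {"name": "carry_out", "arguments": {
  "targets": [
    [1, 0, 0, 0, -7.5],
    [1, 0, 0, 0, -7.5],
    [1, 0, 0, 0, -7.5],
    [1, 0, 0, 0, -7.5],
    [1, 0, 0, 0, -7.5],
    [1, 0, 0, 0, -7.5],
    [1, 0, 0, 0, -7.5],
    [1, 0, 0, 0, -7.5],
    [1, 0, 0, 0, -7.5],
    [1, 0, 0, 0, -7.5],
    [1, 0, 0, 0, -7.5],
    [1, 0, 0, 0, -7.5],
    [1, 0, 0, 0, 0],
    [1, 0, 0, 0, 0]
  ]
}}

```text
time: 17.15
tool_pos: [0.4713, 0.0311, 0.0953]
ee_rot: [-1.559, 1.569, 3.063]
wrist_force: [-0.1, 0.1, -1.7]
width: 0.0617
```

```bash
python3 -c "
from h import *
# bed centreline at sleeve x=-135
go(489.7-.0872*135,165.2-.9962*135,18,-5)"
```

```text
t 17.15 tcp [471.3  31.1  95.3] jawyaw -5.2 q6 2.0 F [-0.1  0.1 -1.7] w 61.7
turn -0.2 then shift [ 7.73  0.68 -0.02]
```

>>> {"name": "carry_out", "arguments": {
  "targets": [
    [1, 2, 0.6, 0, -0.2],
    [1, 2, 0, 0, 0],
    [1, 2, 0, 0, 0],
    [1, 1, 0, 0, 0],
    [1, 0.5, 0, 0, 0],
    [1, 0.3, 0, 0, 0],
    [1, 0.1, 0, 0, 0],
    [1, 0, 0, 0, 0],
    [0.5, 0, 0, 0, 0],
    [0, 0, 0, 0, 0],
    [0, 0, 0, 0, 0],
    [0, -2, 0, 0, 0],
    [0, -4, 0, 0, 0],
    [0, -4, 0, 0, 0],
    [0, -4, 0, 0, 0],
    [0, 0, 0, 0, 0]
  ]
}}

```text
time: 18.75
tool_pos: [0.4821, 0.0304, 0.1651]
ee_rot: [1.614, 1.556, -0.041]
wrist_force: [0.7, 0.4, -0.1]
width: 0.0937
```

```bash
python3 -c "
from h import *
s=snap('wrist','w4.png')
for n,m in(('b',blue(s)),('r',red(s)),('all',red(s)|blue(s))):
  for c in blobs(m,(0,0,640,480),300)[:3]: print(n,cv2.boundingRect(c),rect(s,c,.046))
s=snap('top');h=hsv(s)
orr=cv2.inRange(h,(5,150,120),(16,255,255))
for c in blobs(orr,(400,200,520,320)): print('tower',cv2.boundingRect(c),rect(s,c,.064))
go(470,-272,200,-40)
"
```

```text
b (275, 89, 86, 234) (array([479.8,  44.6], dtype=float32), [185.2, 61.7], 85.1)
r (5, 12, 129, 114) (array([314.7, 161.2], dtype=float32), [70.4, 57.3], 36.6)
r (281, 301, 75, 48) (array([471.7, -50.3], dtype=float32), [62.4, 44.5], 174.8)
all (275, 89, 86, 236) (array([479.7,  43.7], dtype=float32), [187.0, 61.7], 85.1)
all (5, 12, 129, 114) (array([314.7, 161.2], dtype=float32), [70.4, 57.3], 36.6)
all (281, 301, 75, 48) (array([471.7, -50.3], dtype=float32), [62.4, 44.5], 174.8)
tower (483, 260, 13, 11) (array([ 505.6, -363.3], dtype=float32), [27.6, 15.5], 58.8)
tower (445, 276, 9, 9) (array([ 466.9, -269.6], dtype=float32), [25.6, 5.1], 45.5)
t 18.85 tcp [478.9  30.5 159. ] jawyaw -4.8 q6 2.0 F [-1.4 -0.1 -1. ] w 93.8
turn 35.2 then shift [-4.1  18.78 23.74]
```

View pics/w4.png

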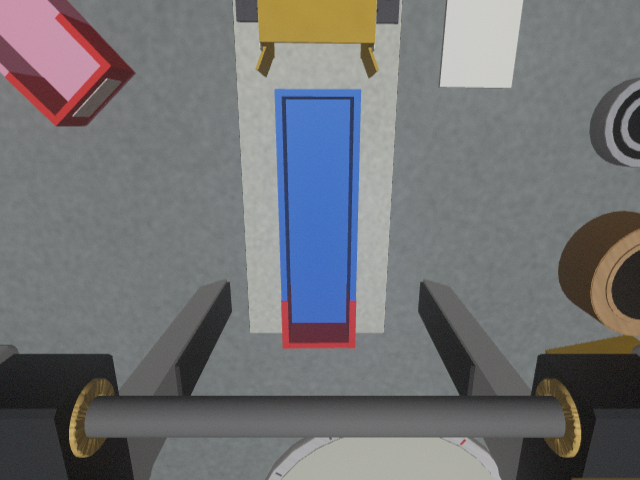

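>>> {"name": "carry_out", "arguments": {
  "targets": [
    [0, -1, 0, 0, 0],
    [0, -1, 0.2, 3, 0],
    [0, -1, 0.2, 3, 0],
    [0, -1, 0.2, 3, 0],
    [0, 0, 0.2, 3, 0],
    [0, 0, 0.2, 3, 0],
    [0, 0, 0.2, 3, 0],
    [0, 0, 0.2, 3, 0],
    [0, 0, 0.2, 3, 0],
    [0, 0, 0.2, 3, 0],
    [0, 0, 0.2, 3, 0],
    [0, 0, 0.2, 2, 0],
    [0, 0, 0, 0, 7],
    [0, 0, 0, 0, 7],
    [0, 0, 0, 0, 7],
    [0, 0, 0, 0, 7],
    [0, 0, 0, 0, 7],
    [0, 0, 0, 0, 0],
    [0, 0, 0, 0, 0]
  ]
}}

```text
time: 20.75
tool_pos: [0.4728, -0.2898, 0.1968]
ee_rot: [-1.675, 1.569, 2.345]
wrist_force: [-0.1, 0.0, 0.8]
width: 0.094
```

```bash
cat >> h.py <<'E'
def towers(s,z=.064,roi=(0,0,640,480),A=60):
    m=cv2.inRange(hsv(s),(5,150,90),(16,255,255))
    m=cv2.morphologyEx(m,cv2.MORPH_CLOSE,np.ones((5,5)))
    for c in blobs(m,roi,A): print('tower',cv2.boundingRect(c),rect(s,c,z))
E
python3 -c "
from h import *
s=snap('wrist','w5.png'); state(); towers(s)"
```

```text
t 20.8 tcp [ 472.9 -289.9  196.9] jawyaw -39.7 q6 2.0 F [-0.8  0.   0.2] w 93.8
tower (304, 201, 18, 32) (array([ 471.3, -275.6], dtype=float32), [25.8, 13.3], 46.7)
tower (404, 257, 17, 29) (array([ 506., -366.], dtype=float32), [25.5, 13.4], 57.2)
```

View pics/w5.png

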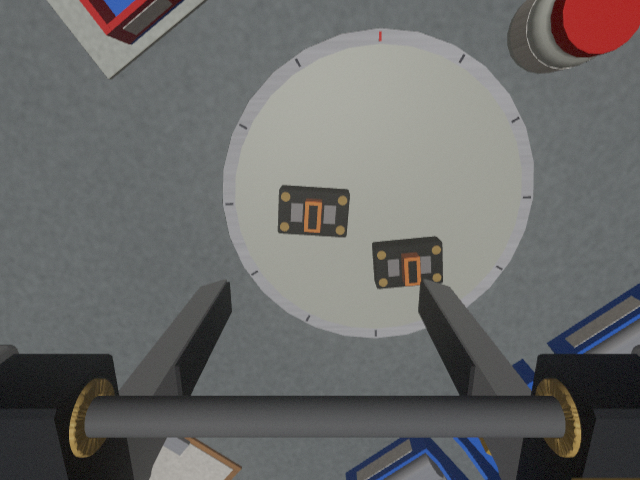

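```bash
python3 -c "
from h import *
go(471.3,-275.6,53,-43.3)"
```

```text
t 20.8 tcp [ 472.9 -289.9  196.9] jawyaw -39.7 q6 2.0 F [-0.8  0.   0.2] w 93.8
turn 3.6 then shift [14.39 -1.08 -0.93]
```

>>> {"name": "carry_out", "arguments": {
  "targets": [
    [0.5, 0, 0, 0, 3.6],
    [0.5, 2, -1.1, -0.9, 0],
    [0.5, 4, 0, 0, 0],
    [0.5, 4, 0, 0, 0],
    [0.5, 2, 0, 0, 0],
    [0.5, 1, 0, 0, 0],
    [0.5, 0.8, 0, 0, 0],
    [0.5, 0.4, 0, 0, 0],
    [0.5, 0, 0, 0, 0],
    [0.5, 0, 0, 0, 0]
  ]
}}

```text
time: 21.8
tool_pos: [0.4719, -0.2766, 0.0567]
ee_rot: [1.747, 1.569, -0.582]
wrist_force: [-0.1, -1.2, 0.1]
width: 0.0469
```

```bash
python3 -c "
from h import *
s=snap('wrist'); state(); towers(s)
go(471.3,-275.6,53,-43.3)"
```

```text
t 21.85 tcp [ 471.9 -276.6   56.7] jawyaw -43.4 q6 7.0 F [ 0.4 -0.   0.2] w 46.9
tower (308, 271, 29, 55) (array([ 472.5, -274.2], dtype=float32), [28.4, 13.5], 47.0)
tower (470, 342, 34, 11) (array([ 514.1, -350. ], dtype=float32), [17.0, 5.7], 136.5)
t 21.85 tcp [ 471.9 -276.6   56.7] jawyaw -43.4 q6 7.0 F [ 0.4 -0.   0.2] w 46.9
turn -0.1 then shift [ 0.37 -0.11 -0.03]
```

>>> {"name": "carry_out", "arguments": {
  "targets": [
    [0.5, 0.4, 0, -0.2, 0],
    [0.8, 0, 0, 0, 0],
    [1, 0, 0, 0, 0],
    [1, 0, 0, 0, 0],
    [1, 0, 0, 0, 0],
    [1, 0, 0, 0, 0],
    [1, 0, 0, 0, 0],
    [1, -0.5, 0, 0, 0],
    [1, -1, 0, 0, 0],
    [1, -2, 0, 0, 0],
    [1, -3, 0, 0, 0],
    [1, -3, 0, 0, 0],
    [1, -2, 0, 0, 0],
    [1, -1, 0, 0, 0],
    [1, 0, 0, 0, 0]
  ]
}}

```text
time: 23.35
tool_pos: [0.4734, -0.2752, 0.1787]
ee_rot: [1.72, 1.567, -0.609]
wrist_force: [-0.3, -1.1, -1.0]
width: 0.0139
```

```bash
python3 -c "
from h import *
s=snap('wrist','w6.png'); o,R=state(); towers(s,o['tool_pos'][2]+.012)
# tray target: tray centre (478.7,32), axis yaw 85; place at +37 toward the mouth
e=np.array([.0872,.9962]); 
for a in(37,-37): p=np.array([478.7,32])+a*e; print(p); go(p[0],p[1],175,85)"
```

```text
t 23.4 tcp [ 472.6 -274.7  176.8] jawyaw -43.4 q6 7.0 F [ 0.5 -0.2 -1.5] w 13.7
tower (310, 277, 30, 58) (array([ 473.1, -275.5], dtype=float32), [29.7, 13.9], 46.5)
tower (421, 271, 19, 30) (array([ 516.2, -301.8], dtype=float32), [14.5, 7.8], 56.1)
[481.9264  68.8594]
t 23.4 tcp [ 472.6 -274.7  176.8] jawyaw -43.4 q6 7.0 F [ 0.5 -0.2 -1.5] w 13.7
turn 51.6 then shift [  0.16 -34.31   2.07]
[475.4736  -4.8594]
t 23.4 tcp [ 472.6 -274.7  176.8] jawyaw -43.4 q6 7.0 F [ 0.5 -0.2 -1.5] w 13.7
turn 51.6 then shift [  0.17 -26.91   2.07]
```

>>> {"name": "carry_out", "arguments": {
  "targets": [
    [1, 0, 0, 0, 7.4],
    [1, 0, 0, 0, 7.4],
    [1, 0, 0, 0, 7.4],
    [1, 0, 0, 0, 7.4],
    [1, 0, 0, 0, 7.4],
    [1, 0, 0, 0, 7.4],
    [1, 0, 0, 0, 7.2],
    [1, 0, -3, 0.2, 0],
    [1, 0, -3, 0.2, 0],
    [1, 0, -3, 0.2, 0],
    [1, 0, -3, 0.2, 0],
    [1, 0, -3, 0.2, 0],
    [1, 0, -3, 0.2, 0],
    [1, 0, -3, 0.2, 0],
    [1, 0, -3, 0.2, 0],
    [1, 0, -3, 0.2, 0],
    [1, 0, -3, 0.2, 0],
    [1, 0, -3, 0, 0],
    [1, 0, -1.3, 0, 0],
    [1, 0, 0, 0, 0]
  ]
}}

```text
time: 25.4
tool_pos: [0.482, 0.0698, 0.175]
ee_rot: [0.164, 1.568, -3.062]
wrist_force: [0.9, 0.1, -0.5]
width: 0.0139
```

```bash
python3 -c "
from h import *
go(481.9,68.9,60,85)
s=snap('top');state()
for n,m in(('b',blue(s)),('r',red(s))):
  for c in blobs(m,(262,235,390,310),30)[:3]: print(n,cv2.boundingRect(c),rect(s,c,.046))
"
```

```text
t 25.4 tcp [482.   69.8 175. ] jawyaw -94.9 q6 96.0 F [ 0.9  0.1 -0.5] w 13.9
turn 0.1 then shift [11.5   0.09 -0.03]
t 25.45 tcp [482.2  68.7 175.3] jawyaw -95.0 q6 96.0 F [-0.2 -1.2 -2.1] w 13.5
b (273, 256, 51, 30) (array([475.7,  80.4], dtype=float32), [118.1, 56.6], 85.1)
b (334, 264, 26, 25) (array([468. , -32.6], dtype=float32), [59.0, 56.9], 91.4)
r (342, 262, 22, 29) (array([469.6, -47.1], dtype=float32), [65.7, 43.0], 175.3)
```

>>> {"name": "carry_out", "arguments": {
  "targets": [
    [1, 3, 0, 0, 0],
    [1, 3, 0, 0, 0],
    [1, 2, 0, 0, 0],
    [1, 2, 0, 0, 0],
    [1, 1, 0, 0, 0],
    [1, 1, 0, 0, 0],
    [1, 0.8, 0, 0, 0],
    [1, 0.5, 0, 0, 0],
    [1, 0.4, 0, 0, 0],
    [1, 0.3, 0, 0, 0],
    [1, 0, 0, 0, 0],
    [1, 0, 0, 0, 0]
  ]
}}

```text
time: 26.65
tool_pos: [0.483, 0.0689, 0.0368]
ee_rot: [-2.961, 1.57, 0.093]
wrist_force: [-0.6, -0.3, -0.9]
width: 0.0134
```

```bash
python3 -c "
from h import *
state()"
```

```text
t 26.65 tcp [483.   68.9  36.8] jawyaw -95.0 q6 96.0 F [-0.6 -0.3 -0.9] w 13.4
```

>>> {"name": "carry_out", "arguments": {
  "targets": [
    [1, 0.2, 0, 0, 0],
    [1, 0.1, 0, 0, 0],
    [1, 0, 0, 0, 0],
    [0.75, 0, 0, 0, 0],
    [0.65, 0, 0, 0, 0],
    [0.65, 0, 0, 0, 0],
    [0.65, -1, 0, 0, 0],
    [0.65, -2, 0, 0, 0],
    [0.65, -4, 0, 0, 0],
    [0.65, -4, 0, 0, 0],
    [0.65, -4, 0, 0, 0],
    [0.65, 0, 0, 0, 0],
    [0.65, 0, 0, 0, 0]
  ]
}}

```text
time: 27.95
tool_pos: [0.4835, 0.0689, 0.1854]
ee_rot: [-3.006, 1.567, 0.048]
wrist_force: [-0.3, -1.1, -0.1]
width: 0.0327
```

```bash
python3 -c "
from h import *
s=snap('wrist','w7.png'); state(); towers(s,.044)
s=snap('top'); towers(s,.064,(400,200,520,320),15)
go(506,-366,180,-32.8)"
```

```text
t 28.0 tcp [482.5  68.8 183.5] jawyaw -95.0 q6 96.0 F [ 0.2  0.7 -0.7] w 32.9
tower (483, 260, 14, 11) (array([ 504.9, -362.6], dtype=float32), [28.7, 17.4], 58.8)
t 28.05 tcp [481.9  68.8 182.4] jawyaw -95.0 q6 96.0 F [-0.4 -0.7 -0. ] w 32.9
turn -62.2 then shift [ 0.23 25.58 35.25]
```

View pics/w7.png

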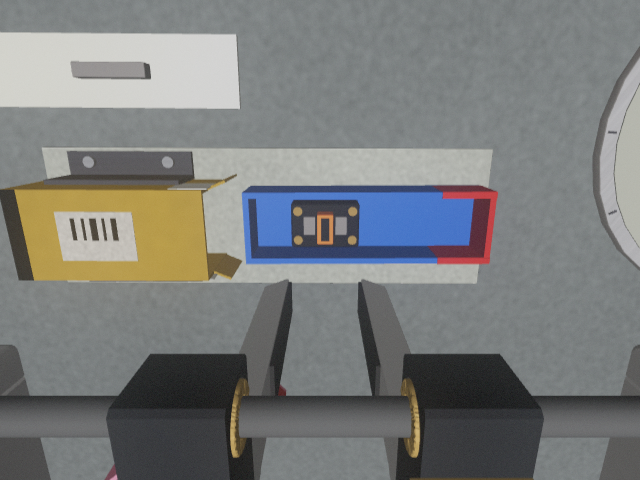

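>>> {"name": "carry_out", "arguments": {
  "targets": [
    [0.5, 0, 0, 0, -7.8],
    [0.5, 0, 0, 0, -7.8],
    [0.5, 0, 0, 0, -7.8],
    [0.5, 0, 0, 0, -7.8],
    [0.5, 0, 0, 0, -7.8],
    [0.5, 0, 0, 0, -7.8],
    [0.5, 0, 0, 0, -7.8],
    [0.5, 0, 0, 0, -7.6],
    [0.5, 0, 2, 2.75, 0],
    [0.5, 0, 2, 2.75, 0],
    [0.5, 0, 2, 2.75, 0],
    [0.5, 0, 2, 2.75, 0],
    [0.5, 0, 2, 2.75, 0],
    [0.5, 0, 2, 2.75, 0]
  ]
}}

```text
time: 29.45
tool_pos: [0.4929, -0.1358, 0.1812]
ee_rot: [-1.417, 1.567, 2.723]
wrist_force: [1.1, -0.9, -0.0]
width: 0.0469
```

>>> {"name": "carry_out", "arguments": {
  "targets": [
    [0.5, 0, 2, 2.75, 0],
    [0.5, 0, 2, 2.75, 0],
    [0.5, 0, 2, 2.75, 0],
    [0.5, 0, 2, 2.75, 0],
    [0.5, 0, 2, 2.75, 0],
    [0.5, 0, 2, 2.75, 0],
    [0.5, 0, 1.2, 1.6, 0],
    [0.5, 0, 0, 0, 0],
    [0.5, 0, 0, 0, 0]
  ]
}}

```text
time: 30.35
tool_pos: [0.5061, -0.3577, 0.1813]
ee_rot: [-1.867, 1.566, 2.272]
wrist_force: [0.2, 0.3, -0.5]
width: 0.047
```

```bash
python3 -c "
from h import *
s=snap('wrist','w8.png'); state(); towers(s)
go(506,-366,53,-32.8)"
```

```text
t 30.4 tcp [ 506.4 -357.3  182. ] jawyaw -32.8 q6 -8.0 F [-0.5  0.5  0.6] w 47.4
tower (323, 227, 17, 32) (array([ 505.9, -366.6], dtype=float32), [25.7, 12.8], 57.1)
t 30.4 tcp [ 506.4 -357.3  182. ] jawyaw -32.8 q6 -8.0 F [-0.5  0.5  0.6] w 47.4
turn -0.0 then shift [12.9   0.48  0.77]
```

>>> {"name": "carry_out", "arguments": {
  "targets": [
    [0.5, 2, 0.5, 0.7, 0],
    [0.5, 4, 0, 0, 0],
    [0.5, 3, 0, 0, 0],
    [0.5, 2, 0, 0, 0],
    [0.5, 1, 0, 0, 0],
    [0.5, 0.6, 0, 0, 0],
    [0.5, 0, 0, 0, 0],
    [0.5, 0, 0, 0, 0]
  ]
}}

```text
time: 31.2
tool_pos: [0.5081, -0.3674, 0.059]
ee_rot: [1.498, 1.568, -0.645]
wrist_force: [0.2, 0.4, 1.0]
width: 0.047
```

```bash
python3 -c "
from h import *
s=snap('wrist'); towers(s)
go(506,-366,53,-32.8)"
```

```text
tower (306, 273, 29, 52) (array([ 506.7, -365.5], dtype=float32), [27.2, 13.7], 56.4)
t 31.25 tcp [ 508.1 -367.6   59.2] jawyaw -32.8 q6 -8.0 F [-0.3 -0.  -0.2] w 46.7
turn -0.0 then shift [ 0.62 -0.27 -0.02]
```

>>> {"name": "carry_out", "arguments": {
  "targets": [
    [0.5, 0.6, -0.2, -0.1, 0],
    [0.5, 0, 0, 0, 0],
    [0.8, 0, 0, 0, 0],
    [1, 0, 0, 0, 0],
    [1, 0, 0, 0, 0],
    [1, 0, 0, 0, 0],
    [1, 0, 0, 0, 0],
    [1, 0, 0, 0, 0],
    [1, -0.5, 0, 0, 0],
    [1, -1, 0, 0, 0],
    [1, -2, 0, 0, 0],
    [1, -3, 0, 0, 0],
    [1, -3, 0, 0, 0],
    [1, -2, 0, 0, 0],
    [1, -1, 0, 0, 0],
    [1, 0, 0, 0, 0]
  ]
}}

```text
time: 32.85
tool_pos: [0.5069, -0.3658, 0.1789]
ee_rot: [1.45, 1.567, -0.694]
wrist_force: [1.0, 0.1, -1.7]
width: 0.0139
```

```bash
python3 -c "
from h import *
s=snap('wrist','w9.png'); o,R=state(); towers(s,o['tool_pos'][2]+.012)
go(475.5,-5,175,85)"
```

```text
t 32.9 tcp [ 506.2 -365.3  176.9] jawyaw -32.8 q6 -8.0 F [-0.7 -0.1 -0.7] w 13.6
tower (310, 276, 30, 58) (array([ 506.9, -365.8], dtype=float32), [29.8, 13.9], 56.6)
t 32.9 tcp [ 506.2 -365.3  176.9] jawyaw -32.8 q6 -8.0 F [-0.7 -0.1 -0.7] w 13.6
turn 62.2 then shift [  0.17 -35.62   6.2 ]
```

>>> {"name": "carry_out", "arguments": {
  "targets": [
    [1, 0, 0, 0, 7.8],
    [1, 0, 0, 0, 7.8],
    [1, 0, 0, 0, 7.8],
    [1, 0, 0, 0, 7.8],
    [1, 0, 0, 0, 7.8],
    [1, 0, 0, 0, 7.8],
    [1, 0, 0, 0, 7.8],
    [1, 0, 0, 0, 7.6],
    [1, 0, -3, 0.5, 0],
    [1, 0, -3, 0.5, 0],
    [1, 0, -3, 0.5, 0],
    [1, 0, -3, 0.5, 0],
    [1, 0, -3, 0.5, 0],
    [1, 0, -3, 0.5, 0],
    [1, 0, -3, 0.5, 0],
    [1, 0, -3, 0.5, 0],
    [1, 0, -3, 0.5, 0],
    [1, 0, -3, 0.5, 0],
    [1, 0, -3, 0.5, 0],
    [1, 0, -2.6, 0.7, 0]
  ]
}}

```text
time: 34.9
tool_pos: [0.4743, -0.0036, 0.1743]
ee_rot: [-0.129, 1.567, 2.925]
wrist_force: [0.6, -0.4, -1.0]
width: 0.0132
```

>>> {"name": "carry_out", "arguments": {
  "targets": [
    [1, 0, 0, 0, 0]
  ]
}}

```text
time: 35.0
tool_pos: [0.474, -0.0023, 0.1746]
ee_rot: [-0.368, 1.567, 2.69]
wrist_force: [0.1, -0.8, -1.1]
width: 0.0139
```

```bash
python3 -c "
from h import *
s=snap('wrist','w9.png');
for n,m in(('b',blue(s)),('r',red(s))):
  for c in blobs(m,(0,0,640,480),300)[:3]: print(n,cv2.boundingRect(c),rect(s,c,.046))
towers(s,.044)
go(475.5,-5,33,85)"
```

```text
b (148, 183, 250, 80) (array([482. ,  38.7], dtype=float32), [199.7, 65.6], 87.5)
r (357, 186, 57, 78) (array([472.9, -49.9], dtype=float32), [64.5, 44.6], 174.8)
r (134, 357, 51, 39) (array([340.6, 160.6], dtype=float32), [57.6, 24.3], 127.3)
tower (310, 284, 30, 50) (array([401.2,   4. ], dtype=float32), [47.4, 25.5], 174.6)
t 35.05 tcp [474.4  -3.9 174.7] jawyaw -94.9 q6 88.0 F [-0.4 -1.2 -0.8] w 13.7
turn 0.1 then shift [14.17  0.1  -0.16]
```

>>> {"name": "carry_out", "arguments": {
  "targets": [
    [1, 3, 0.1, -0.2, 0],
    [1, 3, 0, 0, 0],
    [1, 2, 0, 0, 0],
    [1, 2, 0, 0, 0],
    [1, 1, 0, 0, 0],
    [1, 1, 0, 0, 0],
    [1, 0.8, 0, 0, 0],
    [1, 0.5, 0, 0, 0],
    [1, 0.4, 0, 0, 0],
    [1, 0.3, 0, 0, 0],
    [1, 0.2, 0, 0, 0],
    [1, 0, 0, 0, 0]
  ]
}}

```text
time: 36.25
tool_pos: [0.4775, -0.0062, 0.0345]
ee_rot: [-2.784, 1.571, 0.269]
wrist_force: [-0.4, 0.6, -1.4]
width: 0.0137
```

```bash
python3 -c "
from h import *
state()"
```

```text
t 36.25 tcp [477.5  -6.2  34.5] jawyaw -95.0 q6 87.0 F [-0.4  0.6 -1.4] w 13.7
```

>>> {"name": "carry_out", "arguments": {
  "targets": [
    [1, 0.2, 0, 0, 0],
    [1, 0, 0, 0, 0],
    [0.75, 0, 0, 0, 0],
    [0.65, 0, 0, 0, 0],
    [0.65, 0, 0, 0, 0],
    [0.65, -1, 0, 0, 0],
    [0.65, -2, 0, 0, 0],
    [0.65, -4, 0, 0, 0],
    [0.65, -4, 0, 0, 0],
    [0.65, -4, 0, 0, 0],
    [0.65, 0, 0, 0, 0],
    [0.65, 0, 0, 0, 0]
  ]
}}

```text
time: 37.45
tool_pos: [0.4783, -0.0064, 0.1844]
ee_rot: [3.111, 1.567, -0.118]
wrist_force: [-0.0, 0.8, -0.3]
width: 0.0329
```

```bash
python3 -c "
from h import *
s=snap('wrist','w10.png'); state()
s=snap('top');h=hsv(s)
wh=cv2.inRange(h,(0,0,205),(180,40,255))
for c in blobs(wh,(190,185,290,235))[:2]: print('cover',cv2.boundingRect(c),rect(s,c,.009))
gr=cv2.inRange(h,(0,0,90),(180,60,180))
for c in blobs(gr,(215,203,262,220))[:2]: print('rib',cv2.boundingRect(c),rect(s,c,.021))
"
```

```text
t 37.5 tcp [477.3  -6.3 182.5] jawyaw -95.0 q6 87.0 F [-0.2  0.5 -0.8] w 33.5
cover (197, 196, 85, 33) (array([624.3, 236.2], dtype=float32), [205.1, 56.6], 84.6)
rib (227, 207, 25, 9) (array([622.3, 235.1], dtype=float32), [60.2, 14.5], 84.7)
```

View pics/w10.png

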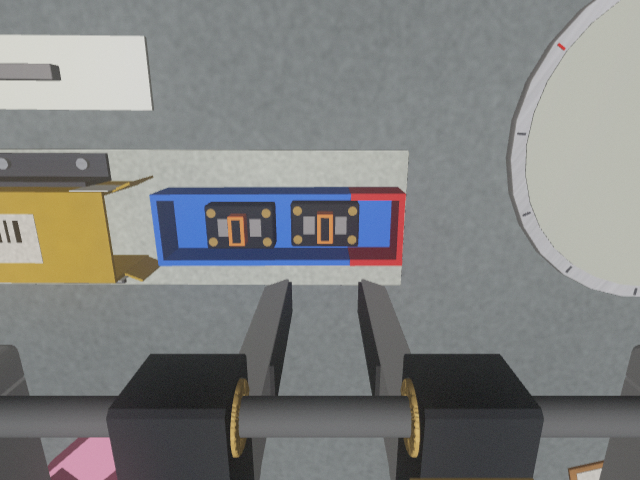

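```bash
python3 -c "
from h import *
go(623,235.5,150,-5.3)"
```

```text
t 37.55 tcp [476.7  -6.2 181.4] jawyaw -95.0 q6 87.0 F [ 0.3 -0.4 -1.7] w 32.9
turn -89.7 then shift [  3.12  12.34 -25.42]
```

>>> {"name": "carry_out", "arguments": {
  "targets": [
    [0.5, 0, 0, 0, -7.5],
    [0.5, 0, 0, 0, -7.5],
    [0.5, 0, 0, 0, -7.5],
    [0.5, 0, 0, 0, -7.5],
    [0.5, 0, 0, 0, -7.5],
    [0.5, 0, 0, 0, -7.5],
    [0.5, 0, 0, 0, -7.5],
    [0.5, 0, 0, 0, -7.5],
    [0.5, 0, 0, 0, -7.5],
    [0.5, 0, 0, 0, -7.5],
    [0.5, 0, 0, 0, -7.5],
    [0.5, 0, 0, 0, -7.5]
  ]
}}

```text
time: 38.75
tool_pos: [0.4763, -0.0061, 0.1801]
ee_rot: [-1.637, 1.566, 2.993]
wrist_force: [-0.8, -0.2, 0.3]
width: 0.0468
```

>>> {"name": "carry_out", "arguments": {
  "targets": [
    [0.5, 0, 1, -2, 0.3],
    [0.5, 0, 1, -2, 0],
    [0.5, 0, 1, -2, 0],
    [0.5, 0, 1, -2, 0],
    [0.5, 0, 1, -2, 0],
    [0.5, 0, 1, -2, 0],
    [0.5, 0, 1, -2, 0],
    [0.5, 0, 1, -2, 0],
    [0.5, 0, 1, -2, 0],
    [0.5, 0, 1, -2, 0],
    [0.5, 0, 1, -2, 0],
    [0.5, 0, 1, -2, 0],
    [0.5, 1.5, 0.3, -1.4, 0],
    [0.5, 1.5, 0, 0, 0],
    [0.5, 0, 0, 0, 0],
    [0.5, 0, 0, 0, 0]
  ]
}}

```text
time: 40.35
tool_pos: [0.6222, 0.2341, 0.1505]
ee_rot: [-1.11, 1.567, -2.775]
wrist_force: [-0.2, -1.0, -0.4]
width: 0.0471
```

```bash
cat >> h.py <<'E'
def rib(s,zr,zp,roi=None):
    h=hsv(s); w=cv2.inRange(h,(0,0,205),(180,40,255))
    for c in blobs(w,(0,0,640,480),2000)[:2]:
        print('plate',cv2.boundingRect(c),rect(s,c,zp))
        k=np.zeros_like(w);cv2.drawContours(k,[cv2.convexHull(c)],-1,255,-1)
        g=cv2.erode(k,np.ones((7,7)))&cv2.inRange(h,(0,0,60),(180,60,190))
        for d in blobs(g,(0,0,640,480),200)[:2]: print('rib',cv2.boundingRect(d),rect(s,d,zr))
E
python3 -c "
from h import *
s=snap('wrist','w11.png'); rib(s,.021,.009)
go(623,235.5,15,-5.3)"
```

```text
plate (292, 96, 74, 238) (array([624.5, 234.2], dtype=float32), [205.4, 57.4], 84.5)
rib (321, 190, 15, 74) (array([624.7, 235.2], dtype=float32), [61.6, 11.7], 84.7)
t 40.4 tcp [622.9 234.3 152. ] jawyaw -5.4 q6 21.0 F [-0.8  0.6  0.3] w 46.7
turn -0.1 then shift [ 1.37e+01  1.00e-02 -1.30e-01]
```

View pics/w11.png

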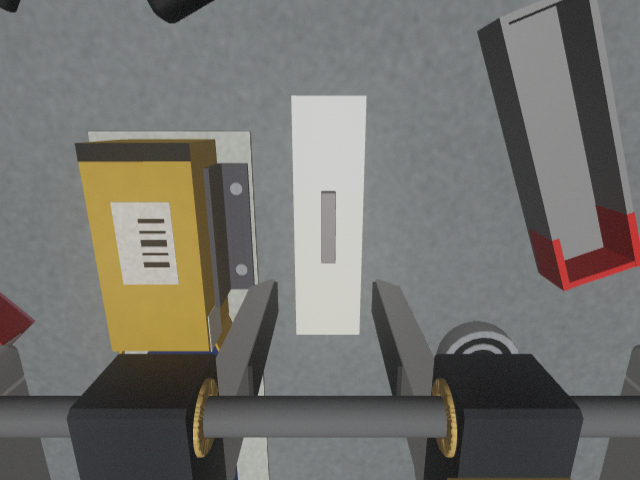

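>>> {"name": "carry_out", "arguments": {
  "targets": [
    [0.5, 3, 0.1, 0, 0],
    [0.5, 4, 0, 0, 0],
    [0.5, 3, 0, 0, 0],
    [0.5, 2, 0, 0, 0],
    [0.5, 1, 0, 0, 0],
    [0.5, 0.7, 0, 0, 0],
    [0.5, 0, 0, 0, 0],
    [0.5, 0, 0, 0, 0]
  ]
}}

```text
time: 41.2
tool_pos: [0.6256, 0.2353, 0.0173]
ee_rot: [1.96, 1.568, 0.296]
wrist_force: [-0.1, -0.7, 1.5]
width: 0.0465
```

```bash
python3 -c "
from h import *
go(624.6,234.7,11.5,-5.4)"
```

```text
t 41.2 tcp [625.6 235.3  17.3] jawyaw -5.3 q6 21.0 F [-0.1 -0.7  1.5] w 46.5
turn 0.1 then shift [ 0.58 -0.09  0.07]
```

>>> {"name": "carry_out", "arguments": {
  "targets": [
    [0.5, 0.5, -0.1, 0, 0],
    [0.5, 0, 0, 0, 0],
    [0.8, 0, 0, 0, 0],
    [1, 0, 0, 0, 0],
    [1, 0, 0, 0, 0],
    [1, 0, 0, 0, 0],
    [1, 0, 0, 0, 0],
    [1, 0, 0, 0, 0],
    [1, -0.5, 0, 0, 0],
    [1, -1, 0, 0, 0],
    [1, -2, 0, 0, 0],
    [1, -3, 0, 0, 0],
    [1, -4, 0, 0, 0],
    [1, -4, 0, 0, 0],
    [1, 0, 0, 0, 0],
    [1, 0, 0, 0, 0]
  ]
}}

```text
time: 42.8
tool_pos: [0.6243, 0.2355, 0.1579]
ee_rot: [1.946, 1.566, 0.283]
wrist_force: [0.2, -0.4, -1.3]
width: 0.0114
```

```bash
python3 -c "
from h import *
s=snap('wrist','w12.png');o,R=state();z=o['tool_pos'][2]; rib(s,z+.01,z-.002)
t=snap('top')
for n,m in(('b',blue(t)),('r',red(t)),('a',red(t)|blue(t))):
  for c in blobs(m,(262,235,390,310),60)[:2]: print(n,cv2.boundingRect(c),rect(t,c,.046))
go(478.5,32,152,-5)"
```

```text
t 42.85 tcp [623.2 235.2 155.4] jawyaw -5.3 q6 21.0 F [-1.   0.1 -0.5] w 12.1
b (273, 253, 71, 36) (array([478.3,  57.8], dtype=float32), [162.6, 65.5], 85.2)
b (345, 267, 15, 19) (array([469.2, -46.1], dtype=float32), [42.6, 31.9], 178.0)
r (342, 262, 22, 29) (array([469.6, -47.1], dtype=float32), [65.8, 42.7], 175.0)
a (273, 253, 91, 38) (array([476.3,  35.2], dtype=float32), [208.1, 65.7], 85.3)
t 42.9 tcp [622.6 235.  153.8] jawyaw -5.3 q6 21.0 F [ 0.9 -0.  -0.8] w 11.9
turn -0.3 then shift [  0.24 -12.58  21.48]
```

```bash
python3 - <<'E'
from h import *
s=snap('wrist');o,R=state()
T=np.eye(4);T[:3,:3]=R;T[:3,3]=o['tool_pos'];X=np.linalg.inv(T)@np.array(s['pose'])
for f,tcp,yaw in(('w4.png',(480,30.5,161),-4.8),('w7.png',(482.5,68.8,183.5),-95),('w10.png',(477.3,-6.3,182.5),-95)):
    a=np.radians(yaw);y=np.array([np.cos(a),np.sin(a),0]);x=np.array([0,0,-1]);T=np.eye(4);T[:3,:3]=np.c_[x,y,np.cross(x,y)];T[:3,3]=np.array(tcp)/1000
    q={'image':cv2.imread('pics/'+f)[:,:,::-1],'camera_matrix':s['camera_matrix'],'pose':T@X}
    m=red(q)|blue(q);m=cv2.morphologyEx(m,cv2.MORPH_CLOSE,np.ones((15,15)))
    c=[c for c in blobs(m,(140,80,500,360),3000)][0]
    P=np.array([pt(q,u,v,.046)[:2] for u,v in c[:,0]])*1000
    e=np.array([.0872,.9962]);n=np.array([e[1],-e[0]])
    d=(P-[478,33])@e;w=(P-[478,33])@n
    print(f,np.percentile(d,[0.5,99.5]).round(1),np.percentile(w,[0.5,99.5]).round(1),rect(q,c,.046))
E
```

```text
t 42.95 tcp [622.3 234.9 153.1] jawyaw -5.3 q6 21.0 F [-0.8  0.6 -0.8] w 11.9
w4.png [-103.9  104. ] [-33.3  28.4] (array([475.6,  33.3], dtype=float32), [207.9, 61.8], 85.0)
w7.png [-105.7  103.5] [-30.9  35.6] (array([480.3,  31.6], dtype=float32), [209.5, 66.6], 85.0)
w10.png [-105.4  103.5] [-31.   34.7] (array([480.2,  31.9], dtype=float32), [209.1, 66.5], 85.0)
```

>>> {"name": "carry_out", "arguments": {
  "targets": [
    [1, 0, -1, 1.7, -0.3],
    [1, 0, -1, 1.7, 0],
    [1, 0, -1, 1.7, 0],
    [1, 0, -1, 1.7, 0],
    [1, 0, -1, 1.7, 0],
    [1, 0, -1, 1.7, 0],
    [1, 0, -1, 1.7, 0],
    [1, 0, -1, 1.7, 0],
    [1, 0, -1, 1.7, 0],
    [1, 0, -1, 1.7, 0],
    [1, 0, -1, 1.7, 0],
    [1, 0, -1, 1.7, 0],
    [1, 0, -0.5, 1, 0],
    [1, 0, 0, 0, 0],
    [1, 0, 0, 0, 0],
    [1, 0, 0, 0, 0],
    [1, 0, 0, 0, 0]
  ]
}}

```text
time: 44.65
tool_pos: [0.4804, 0.0337, 0.1553]
ee_rot: [-2.478, 1.57, 2.147]
wrist_force: [-0.1, 0.7, -0.6]
width: 0.0119
```

```bash
python3 -c "
from h import *
go(478.2,32.3,80,-5)"
```

```text
t 44.65 tcp [480.4  33.7 155.3] jawyaw -5.0 q6 2.0 F [-0.1  0.7 -0.6] w 11.9
turn 0.0 then shift [ 7.53 -0.2   0.16]
```

>>> {"name": "carry_out", "arguments": {
  "targets": [
    [1, 2, -0.2, 0.2, 0],
    [1, 3, 0, 0, 0],
    [1, 2, 0, 0, 0],
    [1, 1.5, 0, 0, 0],
    [1, 0.4, 0, 0, 0],
    [1, 0, 0, 0, 0],
    [1, 0, 0, 0, 0],
    [1, 0, 0, 0, 0],
    [1, 0, 0, 0, 0]
  ]
}}

```text
time: 45.55
tool_pos: [0.4787, 0.0313, 0.0675]
ee_rot: [1.639, 1.569, -0.02]
wrist_force: [0.2, 0.4, -1.2]
width: 0.0118
```

```bash
python3 -c "
from h import *
go(478.2,32.3,56,-5)
s=snap('scene'); u=s['image'][215:355,270:400]
w=snap('wrist')['image']
cv2.imwrite('pics/s13.png',np.hstack([cv2.resize(u,(430,463)),cv2.resize(w[:,120:520],(370,463))])[:,:,::-1])"
```

```text
t 45.55 tcp [478.7  31.3  67.5] jawyaw -5.0 q6 2.0 F [ 0.2  0.4 -1.2] w 11.8
turn -0.0 then shift [ 1.15 -0.06 -0.1 ]
```

View pics/s13.png

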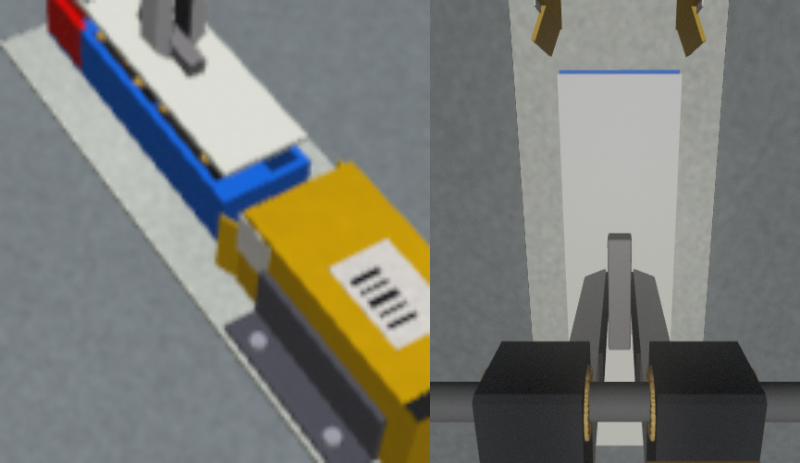

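>>> {"name": "carry_out", "arguments": {
  "targets": [
    [1, 0.3, 0, -0.1, 0],
    [1, 0.3, 0, 0, 0],
    [1, 0.2, 0, 0, 0],
    [1, 0.2, 0, 0, 0],
    [1, 0.2, 0, 0, 0],
    [1, 0.2, 0, 0, 0],
    [1, 0, 0, 0, 0],
    [1, 0, 0, 0, 0],
    [1, 0, 0, 0, 0]
  ]
}}

```text
time: 46.55
tool_pos: [0.4781, 0.0323, 0.0526]
ee_rot: [1.802, 1.57, 0.143]
wrist_force: [-0.0, -0.1, -0.3]
width: 0.0119
```

```bash
python3 -c "
from h import *
state()"
```

```text
t 46.55 tcp [478.1  32.3  52.6] jawyaw -5.0 q6 2.0 F [-0.  -0.1 -0.3] w 11.9
```

>>> {"name": "carry_out", "arguments": {
  "targets": [
    [1, 0.1, 0, 0, 0],
    [1, 0.1, 0, 0, 0],
    [1, 0.1, 0, 0, 0],
    [1, 0.1, 0, 0, 0],
    [1, 0, 0, 0, 0]
  ]
}}

```text
time: 47.05
tool_pos: [0.4783, 0.0323, 0.0514]
ee_rot: [1.565, 1.57, -0.094]
wrist_force: [-5.4, 0.7, 12.9]
width: 0.0119
```

```bash
python3 -c "
from h import *
state()"
```

```text
t 47.05 tcp [478.3  32.3  51.4] jawyaw -5.0 q6 2.0 F [-5.4  0.7 12.9] w 11.9
```

Contact at 12.9 N with the cover at its seated height. Releasing, then checking.

>>> {"name": "carry_out", "arguments": {
  "targets": [
    [1, -0.2, 0, 0, 0],
    [0.7, 0, 0, 0, 0],
    [0.5, 0, 0, 0, 0],
    [0.5, 0, 0, 0, 0],
    [0.5, -1, 0, 0, 0],
    [0.5, -2, 0, 0, 0],
    [0.5, -3, 0, 0, 0],
    [0.5, -3, 0, 0, 0],
    [0.5, -3, 0, 0, 0],
    [0.5, 0, 0, 0, 0],
    [0.5, 0, 0, 0, 0],
    [0, 0, 0, 0, 0]
  ]
}}

```text
time: 48.25
tool_pos: [0.4771, 0.0323, 0.1689]
ee_rot: [-1.568, 1.568, 3.057]
wrist_force: [-0.0, 0.5, -1.4]
width: 0.0516
```

```bash
python3 -c "
from h import *
s=snap('scene'); u=s['image'][205:335,250:380]
w=snap('wrist');rib(w,.062,.05)
cv2.imwrite('pics/s14.png',np.hstack([cv2.resize(u,(430,463)),cv2.resize(w['image'][:,120:520],(370,463))])[:,:,::-1])
for a in(-105,105):
  p=np.array([478.2,32.3])+a*np.array([.0872,.9962]);print(proj(w,[p[0]/1e3,p[1]/1e3,.046]))
# grip near label end: sleeve x of label; grip 18 mm from label end
p=np.array([478.2,32.3])-87*np.array([.0872,.9962]);go(p[0],p[1],22,-5)"
```

```text
[326.59613179 347.00638495]
[326.85013467  91.53326077]
t 48.35 tcp [477.   32.3 168.5] jawyaw -5.0 q6 2.0 F [ 0.3 -0.1 -0.5] w 59.6
turn -0.0 then shift [14.65  0.17  8.69]
```

View pics/s14.png

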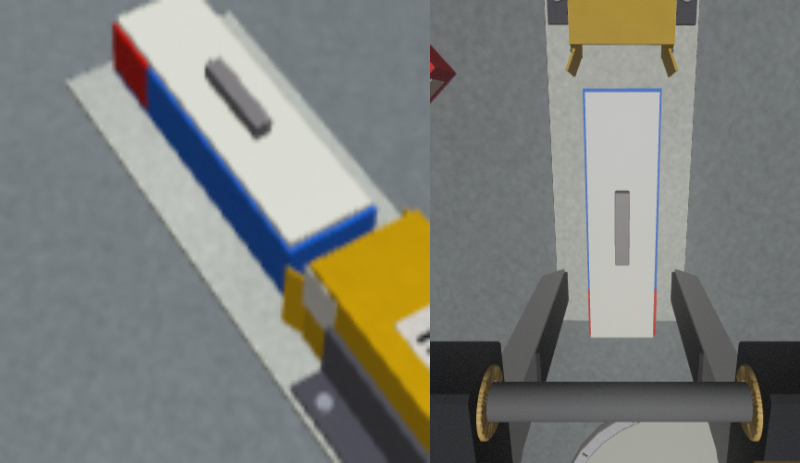

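>>> {"name": "carry_out", "arguments": {
  "targets": [
    [0, 0, 0.1, 2, 0],
    [0, 0, 0, 2, 0],
    [0, 0, 0, 2, 0],
    [0, 0, 0, 2, 0],
    [0, 2, 0, 0.7, 0],
    [0, 4, 0, 0, 0],
    [0, 4, 0, 0, 0],
    [0, 2, 0, 0, 0],
    [0, 1.5, 0, 0, 0],
    [0, 1, 0, 0, 0],
    [0, 0, 0, 0, 0],
    [1, 0, 0, 0, 0],
    [1, 0, 0, 0, 0],
    [1, 0, 0, 0, 0],
    [1, 0, 0, 0, 0],
    [1, 0, 0, 0, 0],
    [1, 0, 0, 0, 0]
  ]
}}

```text
time: 50.05
tool_pos: [0.4717, -0.0546, 0.0261]
ee_rot: [1.392, 1.57, -0.267]
wrist_force: [-0.4, 0.4, 2.0]
width: 0.0618
```

```bash
python3 -c "
from h import *
go(489.7-.0872*42,165.2-.9962*42,22,-5)"
```

```text
t 50.05 tcp [471.7 -54.6  26.1] jawyaw -5.0 q6 -8.0 F [-0.4  0.4  2. ] w 61.8
turn -0.0 then shift [  0.41  -0.12 -17.85]
```

>>> {"name": "carry_out", "arguments": {
  "targets": [
    [1, 0, 0, -0.5, 0],
    [1, 0, -0.1, -1, 0],
    [1, 0, 0, -1, 0],
    [1, 0, 0, -1, 0],
    [1, 0, 0, -0.5, 0],
    [1, 0, 0, 0, 0]
  ]
}}

```text
time: 50.65
tool_pos: [0.4745, -0.0132, 0.0261]
ee_rot: [1.915, 1.569, 0.258]
wrist_force: [-0.4, -1.6, 5.3]
width: 0.0616
```

```bash
python3 -c "
from h import *
go(489.7-.0872*42,165.2-.9962*42,22,-5)
s=snap('wrist','w15.png')"
```

```text
t 50.65 tcp [474.5 -13.2  26.1] jawyaw -5.0 q6 -4.0 F [-0.4 -1.6  5.3] w 61.6
turn 0.0 then shift [  0.42  -0.04 -13.71]
```

View pics/w15.png

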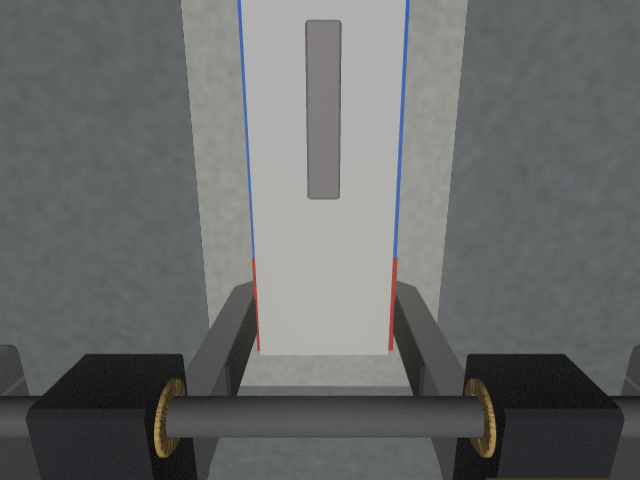

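>>> {"name": "carry_out", "arguments": {
  "targets": [
    [1, 0, 0, -0.5, 0],
    [1, 0, 0, -1, 0],
    [1, 0, 0, -1, 0],
    [1, 0, 0, -1, 0],
    [1, 0, 0, -1, 0],
    [1, 0, 0, -1, 0],
    [1, 0, 0, -1, 0],
    [1, 0, 0, -1, 0],
    [1, 0, 0, -1, 0],
    [1, 0, 0, -1, 0],
    [1, 0, 0, -1, 0],
    [1, 0, 0, -1, 0],
    [1, 0, 0, -0.5, 0],
    [1, 0, 0, 0, 0]
  ]
}}

```text
time: 52.1
tool_pos: [0.4847, 0.1064, 0.0261]
ee_rot: [2.113, 1.57, 0.456]
wrist_force: [-0.4, -3.2, 5.4]
width: 0.0617
```

```bash
python3 -c "
from h import *
go(489.7-.0872*42,165.2-.9962*42,22,-5)"
```

```text
t 52.1 tcp [484.7 106.4  26.1] jawyaw -5.0 q6 11.0 F [-0.4 -3.2  5.4] w 61.7
turn 0.0 then shift [ 0.42 -0.01 -1.7 ]
```

>>> {"name": "carry_out", "arguments": {
  "targets": [
    [1, 0, 0, -0.4, 0],
    [1, 0, 0, -0.4, 0],
    [1, 0, 0, -0.3, 0],
    [1, 0, 0, -0.2, 0],
    [1, 0, 0, -0.1, 0],
    [1, 0, 0, 0, 0]
  ]
}}

```text
time: 52.7
tool_pos: [0.4858, 0.1192, 0.0261]
ee_rot: [0.717, 1.569, -0.941]
wrist_force: [0.1, -6.0, 6.3]
width: 0.0617
```

>>> {"name": "carry_out", "arguments": {
  "targets": [
    [1, 0, 0, -0.1, 0],
    [1, 0, 0, -0.1, 0],
    [1, 0, 0, 0, 0]
  ]
}}

```text
time: 53.0
tool_pos: [0.4859, 0.1207, 0.0261]
ee_rot: [0.409, 1.569, -1.249]
wrist_force: [-2.3, -6.2, 6.0]
width: 0.0617
```

```bash
python3 -c "
from h import *
go(489.7-.0872*42,165.2-.9962*42,22,-5)"
```

```text
t 53.0 tcp [485.9 120.7  26.1] jawyaw -5.0 q6 13.0 F [-2.3 -6.2  6. ] w 61.7
turn -0.0 then shift [ 0.41 -0.01 -0.26]
```

>>> {"name": "carry_out", "arguments": {
  "targets": [
    [1, 0, 0, -0.1, 0],
    [1, 0, 0, -0.1, 0],
    [1, 0, 0, 0, 0]
  ]
}}

```text
time: 53.3
tool_pos: [0.4859, 0.1208, 0.0262]
ee_rot: [0.094, 1.565, -1.564]
wrist_force: [-0.9, -10.8, 8.0]
width: 0.0617
```

>>> {"name": "carry_out", "arguments": {
  "targets": [
    [1, 0, 0, -0.1, 0],
    [1, 0, 0, -0.1, 0],
    [1, 0, 0, 0, 0]
  ]
}}

```text
time: 53.6
tool_pos: [0.4859, 0.121, 0.0261]
ee_rot: [0.026, 1.561, -1.632]
wrist_force: [-1.4, -14.5, 7.6]
width: 0.0615
```

>>> {"name": "carry_out", "arguments": {
  "targets": [
    [1, 0, 0, 0.1, 0],
    [1, 0, 0, 0.1, 0],
    [0.5, 0, 0, 0, 0],
    [0, 0, 0, 0, 0],
    [0, 0, 0, 0, 0],
    [0, -1, 0, 0, 0],
    [0, -3, 0, 0, 0],
    [0, -4, 0, 0, 0],
    [0, -4, 0, 0, 0],
    [0, -4, 0, 0, 0],
    [0, 0, 0, 0, 0],
    [0, 0, 0, 0, 0]
  ]
}}

```text
time: 54.8
tool_pos: [0.4865, 0.1237, 0.1869]
ee_rot: [2.085, 1.568, 0.427]
wrist_force: [-0.1, -0.0, -0.5]
width: 0.0939
```

```bash
python3 -c "
from h import *
state();w=snap('wrist')
m=red(w)
for c in blobs(m,(200,100,450,400),30)[:3]: print('r',cv2.boundingRect(c),rect(w,c,.046))
for d in(-53,-60,-67): print(d,proj(w,[.4897+.0872*d/1e3,.1652+.9962*d/1e3,.046]))
s=snap('scene');a=s['image'][200:370,290:450];t=snap('top')['image'][190:320,180:340]
cv2.imwrite('pics/f16.png',np.hstack([cv2.resize(w['image'][80:400,180:480],(400,427)),cv2.resize(a,(400,427))])[:,:,::-1])"
```

```text
t 54.8 tcp [486.5 123.7 186.9] jawyaw -5.0 q6 13.0 F [-0.1 -0.  -0.5] w 93.9
r (358, 198, 4, 51) (array([516.4, 123.3], dtype=float32), [43.5, 1.9], 85.1)
-53 [323.73648106 238.92613218]
-60 [323.74009615 246.7496715 ]
-67 [323.74366908 254.48195483]
```

View pics/f16.png

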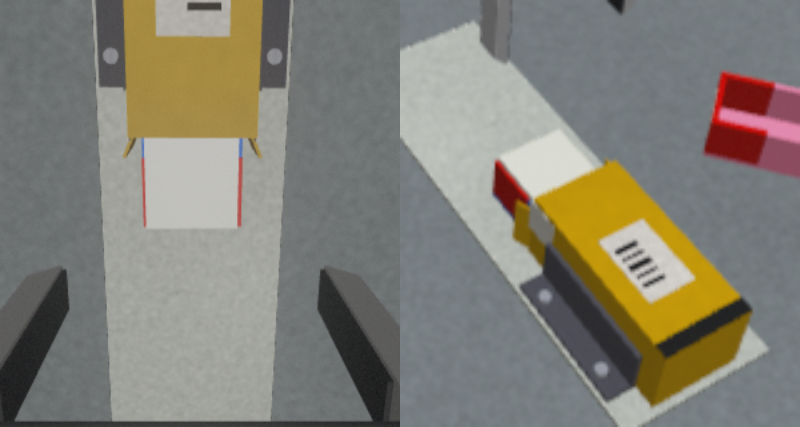

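```bash
python3 -c "
from h import *
w=snap('wrist');h=hsv(w)
ye=cv2.inRange(h,(15,120,80),(32,255,255))
col=ye[:,290:360]; r=[np.where(col[:300,i])[0].max() for i in range(70)]
v=np.median(r)+.5; p=pt(w,324,v,.069)*1000
q=w['image'][200:300,324].astype(int).sum(1); e=200+np.argmax(-np.diff(q))+.5
q2=pt(w,324,e,.050)*1000; q3=pt(w,324,e,.046)*1000
print(v,p.round(1),e,q2.round(1),q3.round(1),'protr',((p-q2)[1]/.996).round(1),((p-q3)[1]/.996).round(1))
print(q[40:60])
print(go(485.9-.0872*45,120.9-45*.9962,30,-5))
"
```

```text
181.5 [487.5 164.1  69. ] 250.5 [482.1 103.7  50. ] [482.  102.3  46. ] protr 60.7 62.0
[574 573 568 570 573 571 572 571 571 575 566 529 495 499 493 497 500 496
 497 492]
t 55.0 tcp [484.8 123.  183.3] jawyaw -5.0 q6 13.0 F [-0.3 -0.2  0.2] w 94.0
turn -0.0 then shift [15.33  0.19  4.69]
None
```

```bash
python3 -c "
from h import *
t=snap('top');m=cv2.inRange(hsv(t),(5,150,120),(16,255,255));print(len(blobs(m,(400,200,520,320),15)))
print(robot.close_job())"
```

```text
0
the job is handed in; nothing more can be done
None
```

I've handed the job in: the tray is back in the case the other way round, with its red label end showing. It took about 55 s of robot time. The robot gives no verdict on handing in, so what follows is from my own checks.

**What I did:**
1. Slid the tray right out and turned it 180° empty, in two 90° steps with a regrip.
2. Put both relay modules in it, tower up. Only two were on the turntable.
3. Put the cover on and pressed it down to about 13 N at seated height.
4. Slid the tray in, plain end first, until the force rose from 6 to 14 N with almost no movement.

**Last checks:**
- **Tray:** the label end sticks out about 61–62 mm against the 60 ± 7 mm allowed, lined up with the case.
- **Cover:** it looked level after pressing, sitting about 2–3 mm towards the label end (7 mm allowed).
- **Modules:** both lay flat in the tray before the cover went on, and none remain on the turntable.
- **Gripper:** it was open and clear above everything.

**What disagreed or wasn't checked:**
- The overhead and wrist views differed by about 3 mm on the tray's position along its length. I used the wrist view, and the cover went in without resistance.
- An earlier mouth estimate put the protrusion at about 64 mm, which is also within limits.
- I didn't measure the bystanders at the end, but the arm never worked close to them.

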